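# Swing the swivel hook out and hang up the push board

### The job

Using the shut fingertips as a pusher (do not pinch the hook), turn the swivel hook clockwise until it comes up against its sprung stop over the stand's long toe, and hold it pressed there with about 7 N (never more than 15 N) for a second. Then take the push board with the window out of the rack and hang it by that window on the hook's arm, lowering it gently until the hook carries it, and let go. Leave the hook facing over the toe, and the plain board, the sanding block and the wood offcut where they are.

Things in the scene. Friction and masses are not known exactly. Their poses are not given: they have to be found in the camera images.
- stand: fixed steel stand; origin on the table under the axis of its post (20 diameter, carries the swivel hook). Base plate 10 thick, with one long toe 36 wide reaching 155 from the axis along the stand's own -x. The toe marks the way the hook must face; the hook's stop lies within 18 degrees either side of it, differs each time and can only be felt.
- hook: steel swivel hook, turns about the post. Origin on the axis at the arm's centre line, 160 above the table; z up. Arm: level round bar 8 thick, 90 long along its own -x, end turned up. Hub 28 diameter, top 7.5 above the centre line. Light friction (1 N at 60 from the axis): stays where left. It starts 60 to 110 degrees anticlockwise (from above) of the stop: turn clockwise. Load it below 15 N.
- hook_tip (a point): upturned end of the hook: 95 from the swivel axis, 12 above the arm's centre line; its rounded top is 16 above that line, so end and bar together are 20 high.
- buffer (a joint): give of the sprung stop, rad: near 0 when free (up to 0.01 while the hook is merely turning); grows as the hook is pushed clockwise into the stop, 7 N m per rad: 7 N sideways at 60 from the axis gives 0.06; 0.04 or more is well pressed. Push 45 to 85 from the axis. Springs back when let go. It does not tell where the stop is.
- board_center (a point): centre of the plywood push board with the window, 12 (x) x 90 (y) x 150 high (z), 0.1 to 0.2 kg, upright in a rack slot. Window: rectangular through hole, 26 wide x 36 high, centred in y, lower edge 3 below this point, upper edge 33 above it. Top edge of the board 75 above it: the solid strip over the window is 42 high; grip it there across the thickness.
- rack: fixed wooden rack 190 x 130, origin under its centre. Two slots along its y, at x = -45 and +45, 16 wide; slot floor 8, walls 34 above the table. Either may hold the windowed board.
- plain_board: solid push board without a hole, same outline as the other (12 x 90 x 150), in the other rack slot; leave it (origin: centre of underside)
- sanding_block: cork sanding block 62x38x28 lying near the stand; leave it (origin under centre)
- offcut: wood offcut 50x35x30 beside the rack; leave it (origin under centre)
There are look-alikes about, which are no part of the job. What is shaped like the part that bears board_center but yellow is not meant.

How it is judged (in metres and radians):
On the way, in this order (a step that is already met when the one before it is completed fails the run):
1. the hook is held pressed against its sprung stop (stop gives at least 0.04 rad) for 0.5 s (value of joint buffer above 0.04 rad), for 0.5 s.
2. after that, the windowed board is taken up out of the rack (height (world z) of board_center above 0.125 m and distance of board_center from where it was at the start of the episode above 0.04 m), for 0.1 s.
At the end, for the whole second after the job is handed in: Board at rest, hanging by its window on the hook's arm (centre 15-90 mm out, within 25 mm sideways, 18-42 mm below the arm's centre line, leaning under 0.35 rad), clear of the stand; hook end within 50 mm of the toe's centre line, on the toe side (x of board_center in the frame of hook between -0.09 and -0.015 m and y of board_center in the frame of hook between -0.025 and 0.025 m and z of board_center in the frame of hook between -0.042 and -0.018 m and angle between board_center's own z axis and vertical below 0.35 rad and contact force between board and hook above 0.3 N and contact force between board and stand below 0.1 N and x of hook_tip in the frame of stand below 0 m and y of hook_tip in the frame of stand between -0.05 and 0.05 m and linear speed of board below 0.03 m/s); the robot touches nothing.
It fails at once if the robot pushes on the hook with more than 15 N (contact force between any of the fingers, the arm and hook above 15 N).
It fails at once if the board is pressed or dropped on the hook with more than 15 N (contact force between board and hook above 15 N).
It fails at once if the plain board, the sanding block or the offcut is moved by more than 30 mm (distance of any of plain_board, sanding_block, offcut from where it was at the start of the episode above 0.03 m).
It also fails if it takes over 72 s, if anything falls off the work surface, if the arm or the gripper's body presses on something with over 40 N, if the wrist force passes 120 N, or if a joint passes its speed limit or range.

### The arm

A 6-joint arm with a two-finger parallel gripper is mounted at the origin on the work surface. World frame = base frame: x ahead of the robot, y to its left, z up, the work surface at z = 0. Lengths are in mm, angles in degrees, forces in N, time in s.
With the tool pointing down it reaches from about 300 to 850 mm from the base axis. Payload 4.2 kg.
Tool frame: the origin (TCP) lies at the very end of the fingers, on their centre line; the grasp point (between the pads) lies 19 mm behind it; z points along the fingers, y is the direction in which the jaws open and shut (so a half turn about z gives the same grasp; the last joint's range is limited). The gripper opens to 91 mm and grips with 3 to 60 N. Pads are 32 mm wide; open, the fingers measure 118 mm over their backs; the gripper's body (76 mm by 178 mm) begins 60 mm behind the grasp point.
Start: joints at [-68.583, 18.312, 89.639, -0, 72.044, -1.146], TCP at [220.632, -531.003, 213.976] pointing down, gripper open.
Joint ranges: [-177.97, 177.97], [-48.28, 115.42], [12.27, 149.76], [-77.06, 257.06], [2.81, 150.46], [-146.56, 146.56]. Speed limits (degrees/s): [147.25, 147.25, 180, 180, 180, 180].

### API

Orientations are given as [roll, pitch, yaw] about the fixed x, y, z axes, in that order (R = Rz(yaw) Ry(pitch) Rx(roll)).
In Python, from workcell import monitor, eyes, job gives the robot as it stands.
- The arm moves only by the tool move_arm, never from a script. Its argument "increments" is a list that holds one entry, the list of rows, each a list of 7 numbers: the opening, from 0 (shut) to 1 (fully open), then the shift along the tool's x, y, z in cm, then the turn, a rotation vector about the tool's x, y, z in rad. In form: [[[jaw, x, y, z, ax, ay, az], ...]]. A call has 1 to 12 rows; each row shifts and turns the pose as measured when the row begins, along the tool's axes as they then stand; what a row does not reach is not made up. A row lasts 1/8 s, in which the tool goes at most 62.5 mm and 10.7 degrees, less where a joint would pass 70% of its speed; a pose out of reach is approached as far as the arm can. A call is refused whole if a number of a shift passes 6.25 or a number of a turn 0.188, either way. A call with a gripper value outside its range is refused whole. The fingers move at their own pace and stop on an object; "force" is the grip in N (left out, the last holds). Time passes only in rows, so rows that do not move let the fingers close. It gives the time, the measured TCP pose, the force and the opening at its end, in the units of the state.
- monitor.state(): the state, without advancing time (a new reading comes with each control period).
- eyes.grab_frame(name): name is "scene" or "side" or "wrist"; returns a dict with "color" (384x512x3 uint8, red, green, blue), "z_map" (384x512 float32, mm along the optical axis (not along the pixel's ray), 0 where there is no reading), "camera_matrix" (3x3 intrinsics, pixels), "rvec" (rotation vector, rad) and "tvec" (3), from world to camera coordinates, as OpenCV has them. Camera axes: x right, y down, z forward; pixel columns grow to the right and rows downward; lengths in mm; the calibration is good to about 2 mm. The wrist camera is an equidistant fisheye: a pixel r from the principal point sees the ray r / f radians off the axis. A picture is of the moment at which its call begins.
- job.job_done(): hands the job in, once; it reports no verdict.
The state is a dict: "time_s": time; "qpos": joint angles; "qvel": joint speeds; "effort": joint torques, N m; "ee_pos": TCP position; "ee_rot": TCP orientation; "force": force on the tool from outside, world axes, zero at the start; "torque": the same for the moment, N m; "gripper_width": finger opening in mm.
Only numpy, scipy, OpenCV 4.12 (cv2) and the standard library are available. Lean on these libraries where they do the work, as an engineer would, in place of code of your own. Each camera call takes 0.05 s, during which the arm holds its last target. There are 200 camera calls.

## Working session

There is one attempt and no reset: what is moved stays moved. The work goes in short steps, Python scripts to look and compute and a tool call to move; the robot and the scene stay as the last step left them, time stands still between calls to the robot, and variables do not carry over. Pictures are saved under pics/ and viewed, about 8 in all and at most 12, crops included, and the job is handed in when it is done.

Besides the shell and the picture viewer there is one more tool, called after "Emit:" in YAML: its name, and indented under it one key for each argument. move_arm: Moves the arm, as the interface text tells. Its arguments: {"type":"object","properties":{"increments":{"type":"array"},"force":{"type":"number"}},"required":["increments"]}

```bash
mkdir -p pics; ls
cat > h.py <<'E'
import numpy as np, cv2
from workcell import monitor, eyes, job
from scipy.spatial.transform import Rotation as Rn
def grab(n,save=None):
    f=eyes.grab_frame(n)
    if save: cv2.imwrite('pics/'+save,cv2.cvtColor(f['color'],cv2.COLOR_RGB2BGR))
    np.savez('/tmp/'+n+'.npz',**f)
    return f
def world(f):
    z=f['z_map'];K=f['camera_matrix'];h,w=z.shape
    u,v=np.meshgrid(np.arange(w),np.arange(h))
    P=np.stack([(u-K[0,2])/K[0,0]*z,(v-K[1,2])/K[1,1]*z,z],-1)
    R=cv2.Rodrigues(np.asarray(f['rvec'],float).reshape(3,1))[0]
    return (P-np.asarray(f['tvec']).reshape(3))@R, z>0
E
python3 - <<'E'
from h import *
a=grab('scene','scene0.png');b=grab('side','side0.png')
for f in(a,b):
    R=cv2.Rodrigues(f['rvec'])[0];print(-R.T@f['tvec'].reshape(3),R[2],f['camera_matrix'][0])
im=np.hstack([a['color'],b['color']]);cv2.imwrite('pics/both.png',cv2.cvtColor(im,cv2.COLOR_RGB2BGR)[:, :])
print(monitor.state())
E
```

```text
pics
[1141.71043522  181.02738521  926.57155793] [-0.53136151 -0.20697629 -0.82147171] [417.95588759   0.         258.17135038]
[ 392.16676228 -659.94620003  792.01829299] [ 0.22758683  0.68865984 -0.68844162] [421.68397848   0.         258.29383903]
{'time_s': 0.1, 'qpos': array([-6.85845610e+01,  1.83487149e+01,  8.96981503e+01, -9.78091264e-04,
        7.20457608e+01, -1.14508815e+00]), 'qvel': array([ 0.12995192, -0.26953916, -0.05219943,  0.09242252, -0.01874721,
       -0.01560354]), 'effort': array([ 1.22214806e-03, -4.13332164e+01, -2.32510024e+01,  7.29881390e-02,
        4.21713176e-02, -6.19279535e-05]), 'ee_pos': array([ 220.44265836, -530.57659771,  213.20556003]), 'ee_rot': array([-1.79907374e+02, -9.21270820e-04,  2.25608287e+01]), 'force': array([ 0.66727485, -0.74267114, -0.89640067]), 'torque': array([0.01904469, 0.02544778, 0.06057434]), 'gripper_width': 91.25815189215282}
```

View pics/scene0.png

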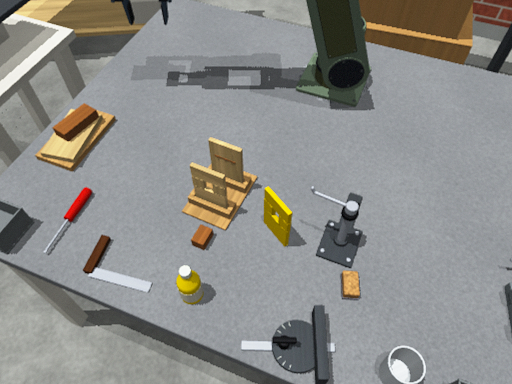

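View pics/side0.png

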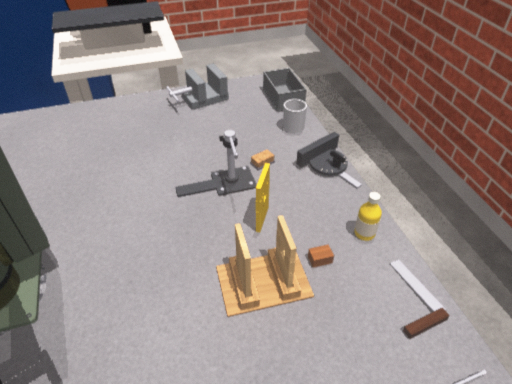

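The scene view shows the rack at (222,195): its nearer board (208,188) has the window and the farther one is plain. The yellow decoy is at (278,217). The stand post is at (345,235), with the hook arm running to (313,188). In the side view the toe runs left from the post to (180,190).

Run:
```python
from h import *
S={n:dict(np.load('/tmp/'+n+'.npz')) for n in('scene','side')}
for n,f in S.items():
    P,ok=world(f);f['P']=P
    print(n,'table z med',np.median(P[ok&(abs(P[...,2])<10)][:,2]))
    hsv=cv2.cvtColor(f['color'],cv2.COLOR_RGB2HSV);f['hsv']=hsv
    box=dict(scene=(175,130,270,230),side=(210,210,320,320))[n]
    m=np.zeros(ok.shape,bool);m[box[1]:box[3],box[0]:box[2]]=1
    wood=m&ok&(hsv[...,1]>60)&(P[...,2]>5)
    def rect(s,t):
        Q=P[s]
        if len(Q)<20: print(t,len(Q));return
        r=cv2.minAreaRect(Q[:,:2].astype(np.float32));print(t,len(Q),np.round(r[0],1),np.round(r[1],1),round(r[2],1),'z',np.percentile(Q[:,2],[2,50,98]).round())
    rect(wood&(P[...,2]<15),'rackbase')
    up=(wood&(P[...,2]>60)).astype(np.uint8)
    k,l=cv2.connectedComponents(up)
    for i in range(1,k):
        if (l==i).sum()>40: rect(l==i,'board>60 %s'%np.round(np.argwhere(l==i).mean(0)))
        if (l==i).sum()>40: rect((l==i)&(P[...,2]>145),'  top')
    yel=ok&(hsv[...,0]>22)&(hsv[...,0]<32)&(hsv[...,1]>200)&(P[...,2]>8)
    k,l=cv2.connectedComponents(yel.astype(np.uint8))
    for i in range(1,k):
        if (l==i).sum()>100: rect(l==i,'yellow %s'%np.round(np.argwhere(l==i).mean(0)))
    # stand
    box=dict(scene=(300,175,375,270),side=(170,120,265,200))[n]
    m=np.zeros(ok.shape,bool);m[box[1]:box[3],box[0]:box[2]]=1
    g=m&ok&(hsv[...,1]<90)
    rect(g&(P[...,2]>6)&(P[...,2]<13),'standbase')
    rect(g&(P[...,2]>40)&(P[...,2]<120),'post')
    rect(g&(P[...,2]>150)&(P[...,2]<190),'hook')
    Q=P[g&(P[...,2]>140)]
    for q in Q[::max(1,len(Q)//40)]: print(q.round(),end=' ')
    print()
    rect(g&(P[...,2]>190),'above')
```

```text
scene table z med 0.38346256503359644
rackbase 939 [ 602.  -131.5] [187.8 212. ] 34.0 z [ 5.  8. 14.]
board>60 [156. 226.] 883 [ 528.8 -147.5] [91.5 14.7] 87.0 z [ 62. 119. 160.]
  top 221 [ 528.1 -147.1] [89.5 13.3] 87.0 z [146. 157. 160.]
board>60 [181. 209.] 893 [ 617.5 -152.4] [91.1 15.4] 87.2 z [ 62. 121. 160.]
  top 258 [ 617.2 -151.9] [89.7 14.8] 87.2 z [146. 157. 161.]
board>60 [200. 267.] 146 [ 6.126e+02 -2.000e-01] [23.6 10.1] 51.8 z [ 62. 110. 152.]
  top 28 [611.9  -3.9] [19.9  9.3] 21.0 z [146. 150. 153.]
yellow [215. 277.] 961 [629.9  29.3] [91.  12.8] 57.5 z [ 12.  92. 151.]
yellow [284. 188.] 356 [860.5 -87.4] [37.7 48.2] 38.9 z [ 65.  88. 105.]
standbase 1206 [530.8 156.5] [154.9 244.6] 89.2 z [ 7. 10. 13.]
post 151 [598.2 187.9] [19.9 12.3] 89.3 z [ 41.  82. 118.]
hook 307 [594.  148.6] [ 37.1 113.6] 6.3 z [152. 164. 175.]
[582.  92. 175.] [585.  97. 173.] [588.  97. 165.] [586. 104. 163.] [587. 109. 163.] [587. 114. 162.] [587. 118. 160.] [590. 124. 164.] [590. 128. 162.] [591. 133. 162.] [592. 138. 162.] [591. 143. 160.] [580. 182. 167.] [590. 162. 165.] [582. 191
[... 1057 characters left out ...]
 162. 172.]
[596. 196. 165.] [595. 192. 165.] [586. 189. 166.] [600. 184. 166.] [590. 184. 165.] [605. 181. 164.] [591. 178. 166.] [580. 186. 160.] [593. 176. 164.] [575. 199. 149.] [586. 172. 166.] [602. 172. 162.] [580. 178. 160.] [594. 171. 161.] [575. 192. 148.] [586. 171. 160.] [601. 169. 158.] [578. 192. 144.] [589. 173. 155.] [606. 177. 148.] [580. 189. 142.] [588. 159. 162.] [609. 180. 142.] [585. 177. 147.] [598. 169. 150.] [577. 180. 143.] [586. 153. 161.] [607. 173. 141.] [588. 171. 144.] [603. 168. 142.] [587. 167. 144.] [582. 167. 142.] [589. 136. 163.] [586. 132. 161.] [585. 129. 157.] [590. 120. 159.] [588. 111. 160.] [583. 105. 160.] [583.  85. 173.] [582.  91. 163.] 
above 0
```

```bash
cat >> h.py <<'E'
def plan(target,yaw,n,jaw,pitchroll=(180,0)):
    "rows from present pose to target (mm, yaw deg), straight line, n rows"
    s=monitor.state();p=np.array(s['ee_pos']);R0=Rn.from_euler('xyz',s['ee_rot'],degrees=True)
    R1=Rn.from_euler('xyz',[pitchroll[0],pitchroll[1],yaw],degrees=True)
    rv=(R0.inv()*R1).as_rotvec();d=(np.array(target)-p)/n/10;rows=[]
    for i in range(n):
        R=R0*Rn.from_rotvec(rv*i/n);t=R.inv().apply(d)
        rows.append([jaw]+[round(float(x),2) for x in t]+[round(float(x),3) for x in rv/n])
    print('from',p.round(1),np.round(s['ee_rot'],1));print(str(rows).replace(' ',''))
E
python3 - <<'E'
from h import *
S={n:dict(np.load('/tmp/'+n+'.npz')) for n in('scene','side')}
for n,f in S.items():
    P,ok=world(f);hsv=cv2.cvtColor(f['color'],cv2.COLOR_RGB2HSV);v=hsv[...,2]
    g=ok&(v<90)&(P[...,2]>3)&(P[...,2]<16)&(abs(P[...,0]-540)<140)&(abs(P[...,1]-180)<70)
    k,l,st,c=cv2.connectedComponentsWithStats(g.astype(np.uint8))
    i=1+np.argmax(st[1:,4]);Q=P[l==i];T=Q[Q[:,0]<535]
    print(n,len(Q),Q.min(0).round(),Q.max(0).round())
    B=Q[Q[:,0]>550];print('base rect',cv2.minAreaRect(B[:,:2].astype(np.float32)))
    print('toe',len(T),T.min(0).round(),cv2.minAreaRect(T[:,:2].astype(np.float32)),np.polyfit(T[:,0],T[:,1],1))
plan((626,110,215),173.3,20,0)
E
```

```text
scene 1091 [523. 141.   3.] [654. 233.  15.]
base rect ((601.69482421875, 186.87692260742188), (92.0870132446289, 103.85074615478516), 89.33954620361328)
toe 25 [523. 171.   7.] ((528.8182983398438, 188.88284301757812), (12.092047691345215, 35.12146759033203), 0.12742407619953156) [-6.86903542e-02  2.25625538e+02]
side 170 [546. 138.   4.] [609. 227.  16.]
base rect ((583.2628784179688, 180.35140991210938), (90.13477325439453, 52.45012283325195), 82.3650894165039)Traceback (most recent call last):
  File "<stdin>", line 10, in <module>
    return umr_minimum(a, axis, None, out, keepdims, initial, where)
ValueError: zero-size array to reduction operation minimum which has no identity
```

```bash
python3 -c "
from h import *
plan((626,110,215),173.3,20,0)"
```

```text
from [ 220.4 -530.6  213.2] [-179.9   -0.    22.6]
[[0,3.1,-2.18,-0.01,-0.0,-0.0,-0.132],[0,3.36,-1.75,-0.01,-0.0,-0.0,-0.132],[0,3.56,-1.3,-0.01,-0.0,-0.0,-0.132],[0,3.7,-0.82,-0.01,-0.0,-0.0,-0.132],[0,3.78,-0.33,-0.01,-0.0,-0.0,-0.132],[0,3.79,0.17,-0.01,-0.0,-0.0,-0.132],[0,3.73,0.67,-0.01,-0.0,-0.0,-0.132],[0,3.61,1.15,-0.01,-0.0,-0.0,-0.132],[0,3.43,1.61,-0.01,-0.0,-0.0,-0.132],[0,3.19,2.05,-0.01,-0.0,-0.0,-0.132],[0,2.89,2.45,-0.01,-0.0,-0.0,-0.132],[0,2.55,2.81,-0.01,-0.0,-0.0,-0.132],[0,2.16,3.12,-0.01,-0.0,-0.0,-0.132],[0,1.73,3.37,-0.01,-0.0,-0.0,-0.132],[0,1.27,3.57,-0.01,-0.0,-0.0,-0.132],[0,0.79,3.71,-0.01,-0.0,-0.0,-0.132],[0,0.3,3.78,-0.01,-0.0,-0.0,-0.132],[0,-0.2,3.79,-0.01,-0.0,-0.0,-0.132],[0,-0.7,3.73,-0.01,-0.0,-0.0,-0.132],[0,-1.18,3.6,-0.01,-0.0,-0.0,-0.132]]
```

Emit:
move_arm:
  increments:
    - [[0, 3.1, -2.18, 0, 0, 0, -0.13], [0, 3.36, -1.75, 0, 0, 0, -0.13], [0, 3.56, -1.3, 0, 0, 0, -0.13], [0, 3.7, -0.82, 0, 0, 0, -0.13], [0, 3.78, -0.33, 0, 0, 0, -0.13], [0, 3.79, 0.17, 0, 0, 0, -0.13], [0, 3.73, 0.67, 0, 0, 0, -0.13], [0, 3.61, 1.15, 0, 0, 0, -0.13], [0, 3.43, 1.61, 0, 0, 0, -0.13], [0, 3.19, 2.05, 0, 0, 0, -0.13], [0, 2.89, 2.45, 0, 0, 0, -0.13], [0, 2.55, 2.81, 0, 0, 0, -0.13]]
  force: 20

```text
time_s: 1.6
ee_pos: [462.5, -131.1, 209.5]
ee_rot: [-179.9, -0.5, 114.6]
force: [0.7, -0.5, 1.3]
gripper_width: 0.6
```

```bash
python3 -c "
from h import *
plan((626,110,210),173.3,12,0)"
```

```text
from [ 462.5 -131.1  209.5] [-179.9   -0.5  114.6]
[[0,1.26,2.08,0.0,0.0,-0.001,-0.085],[0,1.08,2.17,0.0,0.0,-0.001,-0.085],[0,0.89,2.26,-0.0,0.0,-0.001,-0.085],[0,0.69,2.33,-0.0,0.0,-0.001,-0.085],[0,0.49,2.38,-0.0,0.0,-0.001,-0.085],[0,0.29,2.41,-0.0,0.0,-0.001,-0.085],[0,0.08,2.43,-0.0,0.0,-0.001,-0.085],[0,-0.13,2.42,-0.0,0.0,-0.001,-0.085],[0,-0.33,2.4,-0.0,0.0,-0.001,-0.085],[0,-0.54,2.37,-0.0,0.0,-0.001,-0.085],[0,-0.74,2.31,-0.0,0.0,-0.001,-0.085],[0,-0.93,2.24,-0.0,0.0,-0.001,-0.085]]
```

Emit:
move_arm:
  increments:
    - [[0, 1.26, 2.1, 0, 0, 0, -0.085], [0, 1.08, 2.2, 0, 0, 0, -0.085], [0, 0.89, 2.3, 0, 0, 0, -0.085], [0, 0.69, 2.35, 0, 0, 0, -0.085], [0, 0.49, 2.4, 0, 0, 0, -0.085], [0, 0.29, 2.45, 0, 0, 0, -0.085], [0, 0.08, 2.45, 0, 0, 0, -0.085], [0, -0.13, 2.45, 0, 0, 0, -0.085], [0, -0.33, 2.4, 0, 0, 0, -0.085], [0, -0.54, 2.4, 0, 0, 0, -0.085], [0, -0.74, 2.3, 0, 0, 0, -0.085], [0, -0.93, 2.25, 0, 0, 0, -0.085]]

```text
time_s: 3.1
ee_pos: [625.5, 124.4, 203.8]
ee_rot: [179.7, -1.1, 175.2]
force: [0.0, -0.4, 0.7]
gripper_width: 0.6
```

```bash
python3 -c "
from h import *
f=grab('wrist','w1.png')
print(f['camera_matrix'],f['rvec'],f['tvec'])
plan((626,110,145),173.3,6,0)"
```

```text
[[297.31863964   0.         251.76059125]
 [  0.         297.31863964 193.81324419]
 [  0.           0.           1.        ]] [-2.17906221 -2.00464015 -0.24269302] [-175.01428315 -617.27737881  237.26483981]
from [627.2 127.2 203.4] [179.5  -1.  175.4]
[[0,-0.02,-0.29,0.97,0.001,-0.003,0.006],[0,-0.02,-0.29,0.97,0.001,-0.003,0.006],[0,-0.02,-0.29,0.97,0.001,-0.003,0.006],[0,-0.02,-0.29,0.97,0.001,-0.003,0.006],[0,-0.02,-0.29,0.97,0.001,-0.003,0.006],[0,-0.02,-0.29,0.97,0.001,-0.003,0.006]]
```

View pics/w1.png

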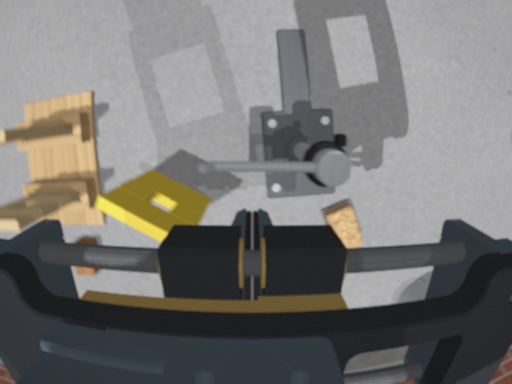

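The wrist view shows the hub at about (332,166), the arm running to its tip at (203,168), and the toe upward from (297,110) to (291,32). The shut fingers at (252,215) are on the correct side of the arm and clear of the yellow board.

```bash
cat >> h.py <<'E'
def wray(f,u,v,z):
    K=f['camera_matrix'];x=(u-K[0,2])/K[0,0];y=(v-K[1,2])/K[1,1];r=np.hypot(x,y)
    d=np.array([x/r*np.sin(r),y/r*np.sin(r),np.cos(r)]);R=cv2.Rodrigues(f['rvec'])[0]
    c=-R.T@f['tvec'].reshape(3);w=R.T@d;return (c+w*(z-c[2])/w[2])
E
python3 -c "
from h import *
f=dict(np.load('/tmp/wrist.npz'))
for n,u,v,z in [('hub',334,167,167),('tip',204,168,172),('arm',260,166,160),('arm2',230,166.5,160),('toe end',291,32,10),('toeL',278,34,10),('toeR',303,32,10),('base c',299,152,10),('post',300,148,60)]: print(n,wray(f,u,v,z).round(1))
hs=f['color'];
"
```

```text
hub [592.3 185.9 167. ]
tip [584.8  92.9 172. ]
arm [588.6 132.1 160. ]
arm2 [587.1 110.2 160. ]
toe end [443.9 187.4  10. ]
toeL [446. 171.  10.]
toeR [444.3 202.6  10. ]
base c [596.6 185.   10. ]
post [587.  178.5  60. ]
```

Emit:
move_arm:
  increments:
    - [[0, 0, -0.3, 1.0, 0, 0, 0], [0, 0, -0.3, 1.0, 0, 0, 0], [0, 0, -0.3, 1.0, 0, 0, 0], [0, 0, -0.3, 1.0, 0, 0, 0], [0, 0, -0.1, 1.0, 0, 0, 0], [0, 0, 0, 0.6, 0, 0, 0], [0, 0, 0, 0, 0, 0, 0]]

```text
time_s: 4.03
ee_pos: [622.5, 111.2, 141.5]
ee_rot: [179.7, -1.3, 175.2]
force: [-0.3, 0.3, -0.3]
gripper_width: 0.7
```

Emit:
move_arm:
  increments:
    - [[0, 0.6, 0, 0, 0, 0, 0], [0, 0.6, 0, 0, 0, 0, 0], [0, 0.5, -0.1, 0, 0, 0, 0.06], [0, 0.7, -0.16, 0, 0, 0, 0.1], [0, 0.7, -0.16, 0, 0, 0, 0.1], [0, 0.7, -0.16, 0, 0, 0, 0.1], [0, 0.7, -0.16, 0, 0, 0, 0.1]]

```text
time_s: 4.9
ee_pos: [576.2, 114.1, 145.3]
ee_rot: [-179.9, -0.9, 148.1]
force: [0.5, -0.7, -0.7]
gripper_width: 0.2
```

```bash
cat >> h.py <<'E'
A=np.array([594,185.5])
def tf():
    s=monitor.state();p=s['ee_pos'][:2];y=np.radians(s['ee_rot'][2])
    d=A-p;tx=np.array([np.cos(y),np.sin(y)]);ty=np.array([np.sin(y),-np.cos(y)])
    print(s['ee_pos'].round(1),s['ee_rot'].round(1),'axis in tool',(d@tx).round(1),(d@ty).round(1),'force tool xy',(s['force'][:2]@tx).round(1),(s['force'][:2]@ty).round(1),s['force'].round(1))
E
python3 -c "
from h import *
tf()"
```

```text
[576.2 114.1 145.3] [-179.9   -0.9  148.1] axis in tool 22.7 70.0 force tool xy -0.8 -0.4 [ 0.5 -0.7 -0.7]
```

Emit:
move_arm:
  increments:
    - [[0, 0.75, -0.17, 0, 0, 0, 0.1], [0, 0.7, -0.17, 0, 0, 0, 0.1], [0, 0.7, -0.17, 0, 0, 0, 0.1], [0, 0.7, -0.17, 0, 0, 0, 0.1], [0, 0.7, -0.17, 0, 0, 0, 0.1]]

```text
time_s: 5.52
ee_pos: [543.5, 132.1, 148.1]
ee_rot: [-179.8, -0.5, 118.5]
force: [0.6, -1.0, -0.4]
gripper_width: 0.6
```

```bash
python3 -c "
from h import *
tf();f=grab('wrist');print(f['tvec'])
h=grab('scene','s2.png')
P,ok=world(h);g=ok&(P[...,2]>152)&(P[...,2]<180)&(np.hypot(P[...,0]-594,P[...,1]-185.5)<110)&(np.hypot(P[...,0]-594,P[...,1]-185.5)>85)
print(P[g][:20].round())
cv2.imwrite('pics/w2.png',cv2.cvtColor(f['color'],cv2.COLOR_RGB2BGR))
"
```

```text
[543.5 132.1 148.1] [-179.8   -0.5  118.5] axis in tool 22.8 69.8 force tool xy -1.2 0.0 [ 0.6 -1.  -0.4]
[-538.29262602 -151.55527555  294.03525175]
[[541. 114. 176.]
 [543. 115. 176.]
 [543. 115. 172.]
 [544. 116. 169.]
 [542. 115. 159.]
 [545. 115. 159.]]
```

View pics/w2.png

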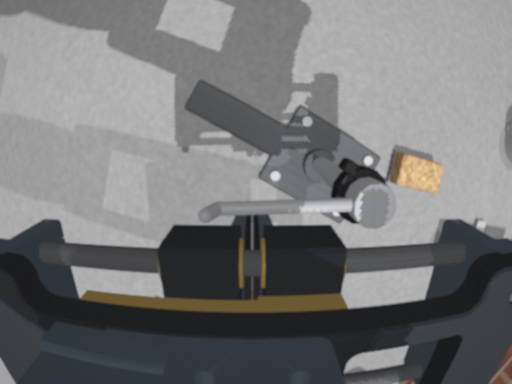

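The wrist view shows the fingertips (252,220) bearing on the arm, which lies from (208,212) to the hub at (375,205). The hook is turning with them.

Emit:
move_arm:
  increments:
    - [[0, 0.6, -0.14, 0.1, 0, 0, 0.08], [0, 0.4, -0.1, 0.1, 0, 0, 0.06], [0, 0.3, -0.07, 0.05, 0, 0, 0.04]]

```text
time_s: 6.0
ee_pos: [535.2, 142.4, 147.0]
ee_rot: [-179.8, -0.4, 108.5]
force: [-0.2, -1.1, 0.4]
gripper_width: 0.1
```

```bash
python3 -c "
from h import *
tf()"
```

```text
[535.2 142.4 147. ] [-179.8   -0.4  108.5] axis in tool 22.2 69.4 force tool xy -1.0 -0.5 [-0.2 -1.1  0.4]
```

Emit:
move_arm:
  increments:
    - [[0, 0.22, -0.05, 0.03, 0, 0, 0.03], [0, 0.22, -0.05, 0.03, 0, 0, 0.03], [0, 0, 0, 0, 0, 0, 0]]

```text
time_s: 6.38
ee_pos: [532.8, 146.2, 147.0]
ee_rot: [-179.8, -0.3, 105.1]
force: [0.4, -0.8, -0.6]
gripper_width: 0.7
```

Emit:
move_arm:
  increments:
    - [[0, 0.22, -0.05, 0.03, 0, 0, 0.03], [0, 0.22, -0.05, 0.03, 0, 0, 0.03]]

```text
time_s: 6.62
ee_pos: [530.8, 150.2, 146.4]
ee_rot: [-179.8, -0.3, 101.4]
force: [-1.6, -0.8, 0.7]
gripper_width: 0.6
```

Emit:
move_arm:
  increments:
    - [[0, 0.22, -0.05, 0.03, 0, 0, 0.03], [0, 0.22, -0.05, 0.03, 0, 0, 0.03]]

```text
time_s: 6.88
ee_pos: [528.9, 154.7, 145.8]
ee_rot: [-179.8, -0.3, 97.8]
force: [0.6, -1.0, -0.1]
gripper_width: -0.1
```

Emit:
move_arm:
  increments:
    - [[0, 0.22, -0.05, 0.02, 0, 0, 0.03], [0, 0.22, -0.05, 0.02, 0, 0, 0.03]]

```text
time_s: 7.12
ee_pos: [527.2, 159.2, 145.3]
ee_rot: [-179.8, -0.3, 94.1]
force: [0.4, 0.1, 0.4]
gripper_width: 0.4
```

Emit:
move_arm:
  increments:
    - [[0, 0.22, -0.05, 0.0, 0, 0, 0.03], [0, 0.22, -0.05, 0.0, 0, 0, 0.03]]

```text
time_s: 7.38
ee_pos: [525.6, 163.9, 145.3]
ee_rot: [-179.7, -0.3, 90.4]
force: [-0.3, -0.2, 0.3]
gripper_width: 0.6
```

Emit:
move_arm:
  increments:
    - [[0, 0.22, -0.05, 0.0, 0, 0, 0.03], [0, 0.22, -0.05, 0.0, 0, 0, 0.03]]

```text
time_s: 7.62
ee_pos: [524.4, 168.6, 145.2]
ee_rot: [-179.7, -0.2, 86.7]
force: [-0.2, -0.7, 0.6]
gripper_width: 0.3
```

Emit:
move_arm:
  increments:
    - [[0, 0.22, -0.05, 0.0, 0, 0, 0.03], [0, 0.22, -0.05, 0.0, 0, 0, 0.03]]

```text
time_s: 7.88
ee_pos: [523.4, 172.7, 145.1]
ee_rot: [-179.6, -0.1, 83.1]
force: [-0.4, -4.0, 1.6]
gripper_width: 0.5
```

Emit:
move_arm:
  increments:
    - [[0, 0.15, 0, 0, 0, 0, 0.01], [0, 0.1, 0, 0, 0, 0, 0]]

```text
time_s: 8.12
ee_pos: [523.3, 173.8, 145.1]
ee_rot: [-179.6, 0.1, 82.5]
force: [-0.5, -5.4, 2.4]
gripper_width: 0.4
```

Emit:
move_arm:
  increments:
    - [[0, 0.17, 0, 0, 0, 0, 0], [0, 0.17, 0, 0, 0, 0, 0]]

```text
time_s: 8.38
ee_pos: [523.3, 175.0, 145.1]
ee_rot: [-179.6, 0.3, 82.5]
force: [-1.5, -6.6, 2.2]
gripper_width: 0.2
```

Emit:
move_arm:
  increments:
    - [[0, 0.13, 0, 0, 0, 0, 0], [0, 0.1, 0, 0, 0, 0, 0], [0, 0.1, 0, 0, 0, 0, 0], [0, 0.1, 0, 0, 0, 0, 0]]

```text
time_s: 8.88
ee_pos: [523.2, 174.3, 145.3]
ee_rot: [-179.5, 0.9, 82.5]
force: [-0.9, -5.2, 1.6]
gripper_width: 0.4
```

Emit:
move_arm:
  increments:
    - [[0, 0.2, 0, 0, 0, 0, 0], [0, 0.18, 0, 0, 0, 0, 0], [0, 0.15, 0, 0, 0, 0, 0]]

```text
time_s: 9.25
ee_pos: [523.3, 175.1, 145.5]
ee_rot: [-179.5, 1.4, 82.6]
force: [-0.9, -8.3, 2.8]
gripper_width: 0.6
```

Emit:
move_arm:
  increments:
    - [[0, 0.14, 0, 0, 0, 0, 0], [0, 0.14, 0, 0, 0, 0, 0], [0, 0.14, 0, 0, 0, 0, 0], [0, 0.14, 0, 0, 0, 0, 0]]

```text
time_s: 9.75
ee_pos: [523.3, 174.6, 145.7]
ee_rot: [-179.4, 2.1, 82.6]
force: [-0.5, -7.4, 2.3]
gripper_width: -0.0
```

Emit:
move_arm:
  increments:
    - [[0, 0.15, 0, 0, 0, 0, 0], [0, 0.14, 0, 0, 0, 0, 0], [0, 0.14, 0, 0, 0, 0, 0], [0, 0.14, 0, 0, 0, 0, 0]]

```text
time_s: 10.25
ee_pos: [523.2, 174.4, 145.9]
ee_rot: [-179.4, 2.8, 82.6]
force: [-1.4, -7.4, 2.0]
gripper_width: 0.4
```

Emit:
move_arm:
  increments:
    - [[0, -0.5, 0, 0, 0, 0, 0], [0, -1, 0, 0, 0, 0, 0], [0, -1.5, 0, 0, 0, 0, 0], [0, -1.5, 0, 0, 0, 0, 0], [0, 0, 0, -2, 0, 0, 0], [0, 0, 0, -3, 0, 0, 0], [0, 0, 0, -3, 0, 0, 0], [0, 0, 0, -2, 0, 0, 0]]

```text
time_s: 11.25
ee_pos: [518.0, 129.7, 249.3]
ee_rot: [-179.3, 2.5, 82.4]
force: [0.4, 0.2, 0.4]
gripper_width: 0.4
```

```bash
python3 -c "
from h import *
plan((617,-155,250),87,10,0.5);f=grab('wrist','w3.png')"
```

```text
from [518.  129.7 249.3] [-179.3    2.5   82.4]
[[0.5,-2.69,1.36,0.09,-0.001,0.004,-0.008],[0.5,-2.7,1.34,0.08,-0.001,0.004,-0.008],[0.5,-2.71,1.32,0.07,-0.001,0.004,-0.008],[0.5,-2.72,1.29,0.06,-0.001,0.004,-0.008],[0.5,-2.73,1.27,0.05,-0.001,0.004,-0.008],[0.5,-2.74,1.25,0.04,-0.001,0.004,-0.008],[0.5,-2.75,1.23,0.03,-0.001,0.004,-0.008],[0.5,-2.76,1.21,0.02,-0.001,0.004,-0.008],[0.5,-2.77,1.18,0.01,-0.001,0.004,-0.008],[0.5,-2.78,1.16,0.0,-0.001,0.004,-0.008]]
```

View pics/w3.png

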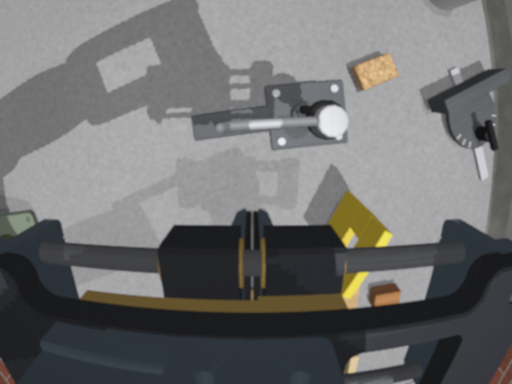

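The hook now lies over the toe: hub at (331,120), tip at (221,127).

```bash
python3 -c "
from h import *
f=dict(np.load('/tmp/wrist.npz'))
for n,u,v,z in [('hub',333,120.5,167),('tip',221,127,174),('arm1',250,125.5,161),('arm2',290,123.5,161)]: print(n,wray(f,u,v,z).round(1))
g=dict(np.load('/tmp/scene.npz'))
"
```

```text
hub [593.3 185.3 167. ]
tip [499.2 191.4 174. ]
arm1 [522.4 188.4 161. ]
arm2 [556.7 186.  161. ]
```

Emit:
move_arm:
  increments:
    - [[0.5, -2.7, 1.35, 0, 0, 0.004, -0.008], [0.5, -2.7, 1.35, 0, 0, 0.004, -0.008], [0.5, -2.7, 1.3, 0, 0, 0.004, -0.008], [0.5, -2.7, 1.3, 0, 0, 0.004, -0.008], [0.5, -2.75, 1.25, 0, 0, 0.004, -0.008], [0.5, -2.75, 1.25, 0, 0, 0.004, -0.008], [0.5, -2.75, 1.25, 0, 0, 0.004, -0.008], [0.5, -2.75, 1.2, 0, 0, 0.004, -0.008], [0.5, -2.75, 1.2, 0, 0, 0.004, -0.008], [0.5, -2.75, 1.2, 0, 0, 0.004, -0.008], [0.5, 0, 0, 0, 0, 0, 0]]

```text
time_s: 12.68
ee_pos: [617.8, -168.6, 250.5]
ee_rot: [-179.3, -0.3, 86.9]
force: [0.8, 0.3, -0.4]
gripper_width: 45.5
```

```bash
python3 -c "
from h import *
plan((617,-155,130),87,10,0.5);f=grab('wrist','w4.png')"
```

```text
from [ 617.8 -168.6  250.5] [-179.3   -0.3   86.9]
[[0.5,0.13,-0.0,1.21,-0.001,-0.0,-0.0],[0.5,0.13,-0.0,1.21,-0.001,-0.0,-0.0],[0.5,0.13,-0.0,1.21,-0.001,-0.0,-0.0],[0.5,0.13,-0.0,1.21,-0.001,-0.0,-0.0],[0.5,0.13,-0.01,1.21,-0.001,-0.0,-0.0],[0.5,0.13,-0.01,1.21,-0.001,-0.0,-0.0],[0.5,0.13,-0.01,1.21,-0.001,-0.0,-0.0],[0.5,0.13,-0.01,1.21,-0.001,-0.0,-0.0],[0.5,0.13,-0.01,1.21,-0.001,-0.0,-0.0],[0.5,0.13,-0.01,1.21,-0.001,-0.0,-0.0]]
```

View pics/w4.png

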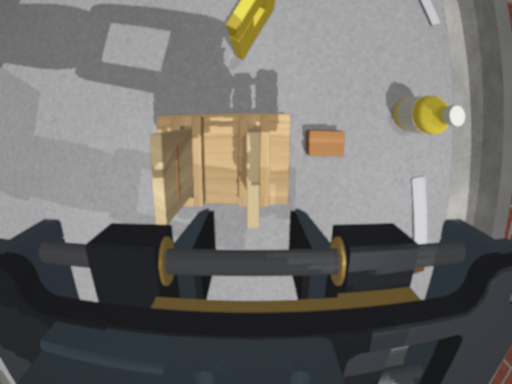

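The windowed board's top edge runs from (253,130) to (253,227), centred between the open fingers. The plain board is at left, near (160,180).

```bash
python3 -c "
from h import *
f=dict(np.load('/tmp/wrist.npz'))
a=wray(f,253,130,158);b=wray(f,253.5,227,158)
print(a,b,(a+b)/2,np.linalg.norm(a-b))
for u,v in[(247,131),(259,131),(247,227),(260,227)]: print(wray(f,u,v,158).round(1))
"
```

```text
[ 620.05855337 -109.67430594  158.        ] [ 615.7171928 -200.0535765  158.       ] [ 617.88787309 -154.86394122  158.        ] 90.48347892084493
[ 614.7 -110.3  158. ]
[ 625.3 -110.8  158. ]
[ 609.6 -199.8  158. ]
[ 621.9 -200.4  158. ]
```

Emit:
move_arm:
  increments:
    - [[0.5, 0.3, 0, 1.2, 0, 0, 0], [0.5, 0.3, 0, 1.2, 0, 0, 0], [0.5, 0.3, 0, 1.2, 0, 0, 0], [0.5, 0.3, 0, 1.2, 0, 0, 0], [0.5, 0.15, 0, 1.2, 0, 0, 0], [0.5, 0, 0, 1.2, 0, 0, 0], [0.5, 0, 0, 1.2, 0, 0, 0], [0.5, 0, 0, 1.2, 0, 0, 0], [0.5, 0, 0, 1.0, 0, 0, 0], [0.5, 0, 0, 0.6, 0, 0, 0], [0.5, 0, 0, 0, 0, 0, 0]]
  force: 25

```text
time_s: 14.1
ee_pos: [614.8, -148.8, 129.7]
ee_rot: [-179.1, -0.4, 87.1]
force: [-0.0, -0.1, -0.4]
gripper_width: 45.7
```

Emit:
move_arm:
  increments:
    - [[0.5, -0.3, 0.15, 0, 0, 0, 0], [0.5, -0.3, 0.12, 0, 0, 0, 0], [0.5, 0, 0, 0, 0, 0, 0], [0, 0, 0, 0, 0, 0, 0], [0, 0, 0, 0, 0, 0, 0], [0, 0, 0, 0, 0, 0, 0], [0, 0, 0, 0, 0, 0, 0], [0, 0, 0, 0, 0, 0, 0]]
  force: 25

```text
time_s: 15.1
ee_pos: [618.5, -155.7, 131.2]
ee_rot: [-179.3, -0.4, 87.1]
force: [0.1, -0.6, 0.5]
gripper_width: 11.6
```

Emit:
move_arm:
  increments:
    - [[0, 0, 0, -0.5, 0, 0, 0], [0, 0, 0, -1, 0, 0, 0], [0, 0, 0, -1.5, 0, 0, 0], [0, 0, 0, -2, 0, 0, 0], [0, 0, 0, -2.5, 0, 0, 0], [0, 0, 0, -2.5, 0, 0, 0], [0, 0, 0, -2.5, 0, 0, 0], [0, 0, 0, -2.5, 0, 0, 0], [0, 0, 0, -2, 0, 0, 0], [0, 0, 0, -1, 0, 0, 0], [0, 0, 0, 0, 0, 0, 0]]

```text
time_s: 16.48
ee_pos: [618.3, -156.6, 325.1]
ee_rot: [-179.3, -0.3, 87.1]
force: [0.4, -0.2, -1.9]
gripper_width: 12.1
```

```bash
python3 -c "
from h import *
plan((458,194,310),86.3,12,0)"
```

```text
from [ 618.3 -156.6  325.1] [-179.3   -0.3   87.1]
[[0,2.85,-1.48,0.16,-0.001,-0.0,0.001],[0,2.85,-1.48,0.16,-0.001,-0.0,0.001],[0,2.85,-1.49,0.15,-0.001,-0.0,0.001],[0,2.85,-1.49,0.15,-0.001,-0.0,0.001],[0,2.84,-1.49,0.15,-0.001,-0.0,0.001],[0,2.84,-1.5,0.15,-0.001,-0.0,0.001],[0,2.84,-1.5,0.14,-0.001,-0.0,0.001],[0,2.84,-1.5,0.14,-0.001,-0.0,0.001],[0,2.84,-1.51,0.14,-0.001,-0.0,0.001],[0,2.84,-1.51,0.13,-0.001,-0.0,0.001],[0,2.83,-1.51,0.13,-0.001,-0.0,0.001],[0,2.83,-1.52,0.13,-0.001,-0.0,0.001]]
```

Emit:
move_arm:
  increments:
    - [[0, 1.5, -1, 0, 0, 0, 0.001], [0, 2.5, -1.5, 0.1, 0, 0, 0.001], [0, 3, -1.6, 0.1, 0, 0, 0.001], [0, 3.1, -1.6, 0.1, 0, 0, 0.001], [0, 3.1, -1.6, 0.1, 0, 0, 0.001], [0, 3.1, -1.6, 0.1, 0, 0, 0.001], [0, 3.1, -1.6, 0.1, 0, 0, 0.001], [0, 3.1, -1.6, 0.1, 0, 0, 0.001], [0, 3.1, -1.6, 0.1, 0, 0, 0.001], [0, 3, -1.6, 0.1, 0, 0, 0.001], [0, 2.5, -1.5, 0.1, 0, 0, 0.001], [0, 1.5, -1, 0, 0, 0, 0.001]]

```text
time_s: 17.98
ee_pos: [436.1, 195.9, 310.6]
ee_rot: [-177.6, -0.5, 86.5]
force: [0.3, 0.3, -2.8]
gripper_width: 11.8
```

```bash
python3 -c "
from h import *
plan((458,194,200),86.3,8,0)"
```

```text
from [436.1 195.9 310.6] [-177.6   -0.5   86.5]
[[0,-0.02,0.33,1.37,-0.005,-0.001,0.001],[0,-0.02,0.33,1.37,-0.005,-0.001,0.001],[0,-0.02,0.32,1.37,-0.005,-0.001,0.001],[0,-0.01,0.31,1.37,-0.005,-0.001,0.001],[0,-0.01,0.3,1.38,-0.005,-0.001,0.001],[0,-0.01,0.3,1.38,-0.005,-0.001,0.001],[0,-0.01,0.29,1.38,-0.005,-0.001,0.001],[0,-0.01,0.28,1.38,-0.005,-0.001,0.001]]
```

Emit:
move_arm:
  increments:
    - [[0, 0, 0.2, 1.0, -0.005, 0, 0], [0, 0, 0.2, 1.5, -0.005, 0, 0], [0, 0, 0.2, 1.5, -0.005, 0, 0], [0, 0, 0.2, 1.5, -0.005, 0, 0], [0, 0, 0.2, 1.5, -0.005, 0, 0], [0, 0, 0.2, 1.5, -0.005, 0, 0], [0, 0, 0.2, 1.2, -0.005, 0, 0], [0, 0, 0.2, 0.8, -0.005, 0, 0], [0, 0, 0, 0, 0, 0, 0]]

```text
time_s: 19.1
ee_pos: [442.7, 190.7, 193.4]
ee_rot: [-179.4, 0.0, 86.6]
force: [0.2, -0.4, -1.7]
gripper_width: 11.9
```

```bash
python3 -c "
from h import *
tf();f=grab('wrist');a=grab('scene');b=grab('side')
im=np.hstack([cv2.resize(a['color'][140:290,250:400],(400,400)),cv2.resize(b['color'][90:240,130:280],(400,400))])
cv2.imwrite('pics/t1.png',cv2.cvtColor(im,cv2.COLOR_RGB2BGR))
for f in (a,b):
    P,ok=world(f);hsv=cv2.cvtColor(f['color'],cv2.COLOR_RGB2HSV)
    m=ok&(hsv[...,1]>60)&(hsv[...,0]<25)&(abs(P[...,0]-450)<40)&(abs(P[...,1]-194)<80)&(P[...,2]>50)&(P[...,2]<235)
    Q=P[m];print(len(Q),Q.min(0).round(1),Q.max(0).round(1),np.median(Q,0).round(1),cv2.minAreaRect(Q[:,:2].astype(np.float32)))
    m=ok&(np.hypot(P[...,0]-594,P[...,1]-185.5)<110)&(P[...,2]>154)&(P[...,2]<180)&(hsv[...,1]<60)
    Q=P[m&(P[...,0]<575)];print(len(Q),Q.min(0).round(1),np.polyfit(Q[:,0],Q[:,1],1),Q[Q[:,0]<505].mean(0))
"
```

```text
[442.7 190.7 193.4] [-179.4    0.    86.6] axis in tool 3.8 151.3 force tool xy -0.4 0.3 [ 0.2 -0.4 -1.7]
1085 [437.9 147.8  71.1] [452.5 237.6 222.7] [446.7 196.7 134.3] ((444.82049560546875, 192.73220825195312), (89.98828125, 12.819807052612305), 87.48817443847656)
108 [497.5 186.4 158.5] [-6.34197624e-02  2.25762613e+02] [501.786856   194.02154018 171.4448881 ]
353 [432.9 140.3  71.3] [450.1 233.3 233.3] [440.2 145.5 189.3] ((442.0101013183594, 187.02334594726562), (93.18904876708984, 14.710000038146973), 87.73226928710938)
108 [494.9 178.4 154.7] [-5.59983675e-02  2.15437911e+02] [499.77802503 187.2822003  166.84111883]
```

View pics/t1.png

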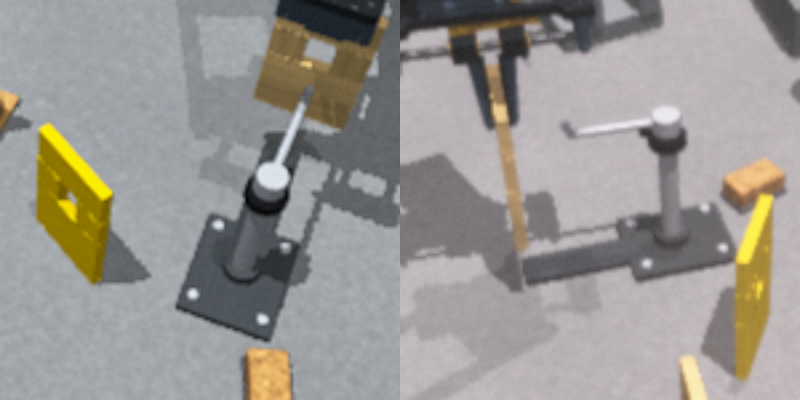

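The scene crop (left) shows the window ahead of and facing the hook tip. The side crop (right) shows the board upright at (505,160), clear of the tip at (570,130). It needs about 4 mm up and 3 mm left before threading.

Emit:
move_arm:
  increments:
    - [[0, 0.15, 0, -0.25, 0, 0, 0], [0, 0.15, 0, -0.25, 0, 0, 0], [0, 0, 0.4, 0, 0, 0, 0], [0, 0, 0.7, 0, 0, 0, 0], [0, 0, 0.7, 0, 0, 0, 0], [0, 0, 0.7, 0, 0, 0, 0], [0, 0, 0.4, 0, 0, 0, 0], [0, 0, 0, 0, 0, 0, 0]]

```text
time_s: 20.25
ee_pos: [476.0, 193.0, 200.8]
ee_rot: [-179.7, -0.1, 86.6]
force: [-0.5, 0.2, -1.3]
gripper_width: 12.0
```

```bash
python3 -c "
from h import *
tf();a=grab('scene')
im=cv2.resize(a['color'][145:225,310:410],(750,600),interpolation=cv2.INTER_CUBIC)
cv2.imwrite('pics/t2.png',cv2.cvtColor(im,cv2.COLOR_RGB2BGR))
"
```

```text
[476.  193.  200.8] [-1.797e+02 -1.000e-01  8.660e+01] axis in tool -0.4 118.2 force tool xy 0.2 -0.5 [-0.5  0.2 -1.3]
```

View pics/t2.png

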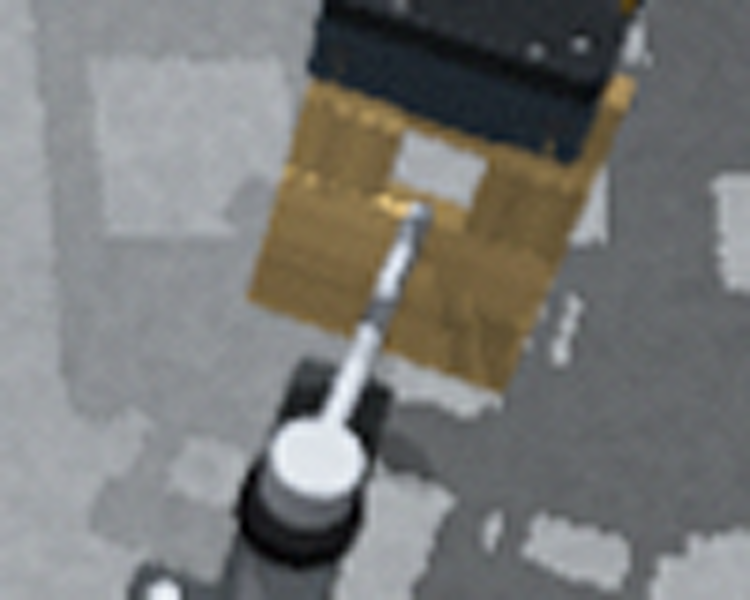

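The tip is at (420,212) in the crop, in line with the window at (437,170) but not yet in it. The board sits about 2 mm high, so I lower it slightly and thread on.

Emit:
move_arm:
  increments:
    - [[0, 0, 0, 0.2, 0, 0, 0], [0, 0, 0.5, 0, 0, 0, 0], [0, 0, 0.5, 0, 0, 0, 0], [0, 0, 0.5, 0, 0, 0, 0], [0, 0, 0.3, 0, 0, 0, 0]]

```text
time_s: 20.92
ee_pos: [494.6, 191.9, 198.6]
ee_rot: [-179.7, -0.1, 86.6]
force: [-0.1, 0.5, -1.5]
gripper_width: 11.9
```

```bash
python3 -c "
from h import *
tf();a=grab('scene')
im=cv2.resize(a['color'][145:225,310:410],(750,600),interpolation=cv2.INTER_CUBIC)
cv2.imwrite('pics/t3.png',cv2.cvtColor(im,cv2.COLOR_RGB2BGR))
"
```

```text
[494.6 191.9 198.6] [-1.797e+02 -1.000e-01  8.660e+01] axis in tool -0.5 99.7 force tool xy 0.5 -0.1 [-0.1  0.5 -1.5]
```

View pics/t3.png

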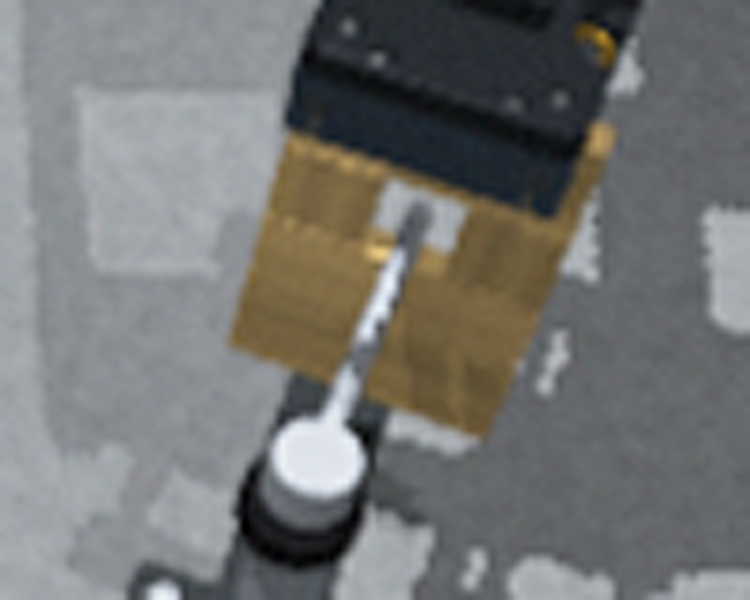

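The tip (420,212) is now inside the window, centred, and no force shows.

Emit:
move_arm:
  increments:
    - [[0, 0, 0.5, 0, 0, 0, 0], [0, 0, 0.6, 0, 0, 0, 0], [0, 0, 0.6, 0, 0, 0, 0], [0, 0, 0.6, 0, 0, 0, 0], [0, 0, 0.6, 0, 0, 0, 0]]

```text
time_s: 21.6
ee_pos: [525.7, 190.1, 198.3]
ee_rot: [-179.7, -0.1, 86.6]
force: [0.3, -0.8, -0.7]
gripper_width: 11.8
```

Emit:
move_arm:
  increments:
    - [[0, 0, 0.6, 0, 0, 0, 0], [0, 0, 0.6, 0, 0, 0, 0], [0, 0, 0.4, 0, 0, 0, 0], [0, 0, 0, 0, 0, 0, 0]]

```text
time_s: 22.1
ee_pos: [543.3, 189.0, 198.0]
ee_rot: [-179.7, -0.1, 86.6]
force: [0.4, 0.7, -1.3]
gripper_width: 12.0
```

Emit:
move_arm:
  increments:
    - [[0, 0, 0, 0.3, 0, 0, 0], [0, 0, 0, 0.4, 0, 0, 0], [0, 0, 0, 0.3, 0, 0, 0], [0, 0, 0, 0.15, 0, 0, 0], [0, 0, 0, 0, 0, 0, 0]]

```text
time_s: 22.72
ee_pos: [542.4, 189.0, 185.5]
ee_rot: [-179.6, -0.1, 86.6]
force: [-0.6, 0.2, -1.7]
gripper_width: 11.8
```

Emit:
move_arm:
  increments:
    - [[0, 0, 0, 0.1, 0, 0, 0], [0, 0, 0, 0.1, 0, 0, 0], [0, 0, 0, 0.1, 0, 0, 0]]

```text
time_s: 23.1
ee_pos: [542.6, 189.1, 182.6]
ee_rot: [-179.6, -0.1, 86.6]
force: [-0.4, 0.7, -2.5]
gripper_width: 12.1
```

Emit:
move_arm:
  increments:
    - [[0, 0, 0, 0.1, 0, 0, 0], [0, 0, 0, 0.1, 0, 0, 0], [0, 0, 0, 0, 0, 0, 0]]

```text
time_s: 23.48
ee_pos: [542.5, 189.0, 180.4]
ee_rot: [-179.6, -0.1, 86.6]
force: [-0.4, -0.4, -0.9]
gripper_width: 12.1
```

Emit:
move_arm:
  increments:
    - [[0, 0, 0, 0.1, 0, 0, 0], [0, 0, 0, 0.05, 0, 0, 0]]

```text
time_s: 23.72
ee_pos: [542.6, 189.1, 179.0]
ee_rot: [-179.6, -0.1, 86.6]
force: [-1.7, 0.9, -0.9]
gripper_width: 11.7
```

Emit:
move_arm:
  increments:
    - [[0, 0, 0, 0.1, 0, 0, 0], [0, 0, 0, 0, 0, 0, 0]]

```text
time_s: 23.98
ee_pos: [542.6, 189.2, 179.0]
ee_rot: [-179.7, -0.1, 86.6]
force: [-1.3, -1.1, -1.1]
gripper_width: 11.9
```

Emit:
move_arm:
  increments:
    - [[0, 0, 0, 0.1, 0, 0, 0], [0, 0, 0, 0.1, 0, 0, 0]]

```text
time_s: 24.22
ee_pos: [542.6, 189.3, 178.5]
ee_rot: [-179.7, -0.2, 86.6]
force: [-2.0, -0.5, 7.0]
gripper_width: 11.6
```

Emit:
move_arm:
  increments:
    - [[0, 0, 0, -0.03, 0, 0, 0], [0, 0, 0, 0, 0, 0, 0]]

```text
time_s: 24.48
ee_pos: [542.6, 189.3, 178.9]
ee_rot: [-179.8, -0.2, 86.6]
force: [-0.4, 0.7, 0.7]
gripper_width: 11.9
```

Emit:
move_arm:
  increments:
    - [[0.2, 0, 0, 0, 0, 0, 0], [0.35, 0, 0, 0, 0, 0, 0], [0.4, 0, 0, 0, 0, 0, 0], [0.4, 0, 0, 0, 0, 0, 0], [0.4, 0, 0, 0, 0, 0, 0], [0.4, 0, 0, 0, 0, 0, 0]]

```text
time_s: 25.22
ee_pos: [543.3, 189.4, 178.1]
ee_rot: [-179.8, -0.2, 86.6]
force: [-0.0, 1.0, 0.9]
gripper_width: 36.2
```

```bash
python3 -c "
from h import *
tf();a=grab('scene');b=grab('side')
im=np.hstack([cv2.resize(a['color'][140:290,250:400],(400,400)),cv2.resize(b['color'][90:240,130:280],(400,400))])
cv2.imwrite('pics/t4.png',cv2.cvtColor(im,cv2.COLOR_RGB2BGR))
"
```

```text
[543.3 189.4 178.1] [-179.8   -0.2   86.6] axis in tool -0.9 50.9 force tool xy 1.0 -0.1 [-0.   1.   0.9]
```

View pics/t4.png

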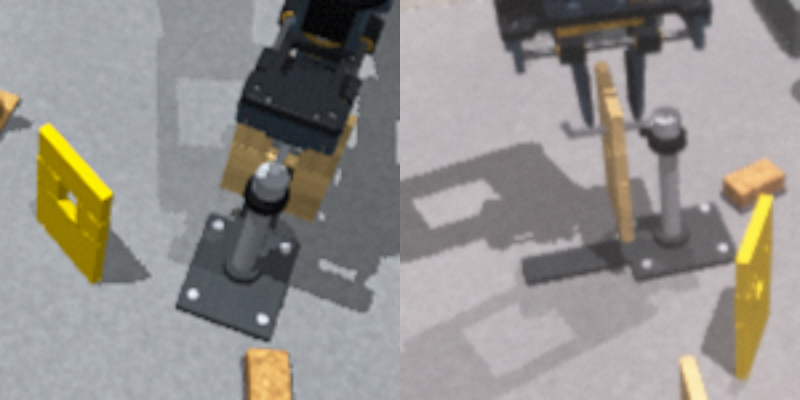

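Both crops show the board hanging on the arm, at about (612,150) in the side crop, with the fingers open either side. I retract straight up.

Emit:
move_arm:
  increments:
    - [[0.4, 0, 0, -0.5, 0, 0, 0], [0.4, 0, 0, -1, 0, 0, 0], [0.4, 0, 0, -1.5, 0, 0, 0], [0.4, 0, 0, -2, 0, 0, 0], [0.4, 0, 0, -2.5, 0, 0, 0], [0.4, 0, 0, -2.5, 0, 0, 0], [0.4, 0, 0, -2, 0, 0, 0], [0.4, 0, 0, -1, 0, 0, 0], [0.4, 0, 0, 0, 0, 0, 0], [0.4, 0, 0, 0, 0, 0, 0]]

```text
time_s: 26.58
ee_pos: [544.0, 189.1, 319.5]
ee_rot: [179.8, -0.3, 86.6]
force: [0.3, -0.5, 0.5]
gripper_width: 36.3
```

```bash
python3 -c "
from h import *
import time
tf()
for n in('scene','side'):
  for k in range(2):
    f=grab(n);P,ok=world(f);hsv=cv2.cvtColor(f['color'],cv2.COLOR_RGB2HSV)
    m=ok&(hsv[...,1]>60)&(hsv[...,0]<25)&(abs(P[...,0]-543)<30)&(abs(P[...,1]-190)<70)&(P[...,2]>40)&(P[...,2]<225)
    Q=P[m];print(n,len(Q),Q.min(0).round(1),Q.max(0).round(1),np.array(cv2.minAreaRect(Q[Q[:,2]>190][:,:2].astype(np.float32))[0]).round(1),np.array(cv2.minAreaRect(Q[Q[:,2]<90][:,:2].astype(np.float32))[0]).round(1))
    if n=='side' and k: cv2.imwrite('pics/t5.png',cv2.cvtColor(cv2.resize(f['color'][60:320,120:340],(508,600)),cv2.COLOR_RGB2BGR))
"
```

```text
[544.  189.1 319.5] [179.8  -0.3  86.6] axis in tool -0.6 50.1 force tool xy -0.5 0.3 [ 0.3 -0.5  0.5]
scene 1346 [532.6 146.   56.5] [572.5 235.4 209.3] [542.9 191. ] [546.9 190.8]
scene 1351 [534.  146.1  54. ] [570.8 235.4 209.2] [543.5 190.9] [546.9 190.7]
side 470 [533.  138.   55.1] [548.8 231.9 206.8] [541.4 186.1] [541.4 183.7]
side 468 [533.  137.6  54.7] [548.9 230.7 205.9] [541.2 185.4] [536.1 183.3]
```

View pics/t5.png

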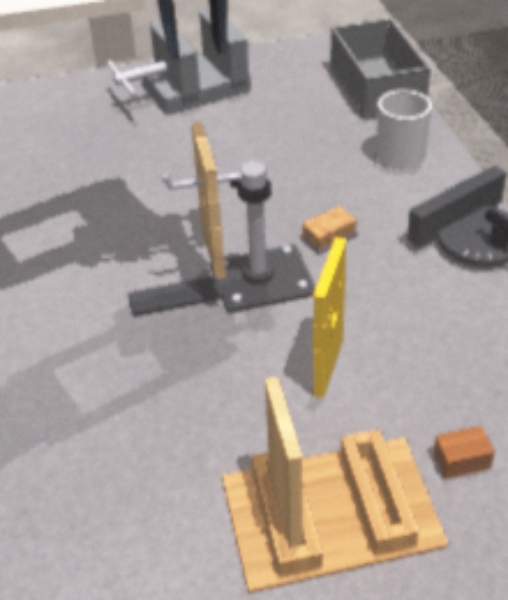

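The board hangs upright on the arm at (208,200), clear of the base. The other rack slot still holds the plain board, and the block and offcut look untouched. I let it settle for a second, then hand in.

Emit:
move_arm:
  increments:
    - [[0.4, 0, 0, 0, 0, 0, 0], [0.4, 0, 0, 0, 0, 0, 0], [0.4, 0, 0, 0, 0, 0, 0], [0.4, 0, 0, 0, 0, 0, 0], [0.4, 0, 0, 0, 0, 0, 0], [0.4, 0, 0, 0, 0, 0, 0], [0.4, 0, 0, 0, 0, 0, 0], [0.4, 0, 0, 0, 0, 0, 0]]

```text
time_s: 27.78
ee_pos: [543.9, 189.0, 318.4]
ee_rot: [179.9, -0.3, 86.6]
force: [0.3, -0.5, -0.2]
gripper_width: 36.7
```

```bash
python3 -c "
from h import *
f=grab('scene');P,ok=world(f);hsv=cv2.cvtColor(f['color'],cv2.COLOR_RGB2HSV)
m=ok&(hsv[...,1]>60)&(hsv[...,0]<25)&(abs(P[...,0]-543)<30)&(abs(P[...,1]-190)<70)&(P[...,2]>40)&(P[...,2]<225)
Q=P[m];print(Q.min(0).round(1),Q.max(0).round(1));print(job.job_done())"
```

```text
[532.8 146.1  55.6] [572.9 235.4 210.4]
the job is handed in; nothing more can be done
None
```

The windowed board is hanging by its window on the hook's arm over the toe, and I handed the job in at about 28 s of the 72 s allowed.

- **Hook press:** I turned the hook clockwise with the shut fingertips until it met the stop. From 9.25 s to 10.25 s I held it there; readings during the hold were 7.4 to 8.3 N. The highest reading on the hook in the whole run was about 8.3 N. I could not read the stop's give directly. From the force and push distance I estimate 0.05 to 0.07 rad, above the 0.04 needed.
- **Board:** I gripped it on the strip over the window, lifted it out of the rack, threaded it over the hook end and lowered it in 1 mm steps. The force reading peaked at about 7 N upward as it touched, and I eased that off before opening the fingers.
- **Last checks:** The cameras put the board about 51 mm out along the arm, nearly upright, its centre about 29 mm below the arm's centre line and its lower edge 45 mm above the base. It was not visibly moving, and the gripper was about 110 mm above it.
- **Other objects:** The plain board, sanding block and offcut looked untouched in the final picture. I checked them only by eye.
- **Disagreements:** The two fixed cameras differed by about 6 mm in y throughout, so I lined the board up with the hook within one camera's view at a time. In the last scene view the board's lean came out as 2° or less; one of the two side readings differed from this by a few mm at the lower edge, which I put down to noise.

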